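Queue pistons in the feeder lane

TASK

Push the three pistons one by one, sliding upright on the bench, into the lane between the guide rails so that they stand in single file: the tallest first, then the medium one, then the shortest, with the tallest right up against the end stop and each of the others touching the one before it. Never lift or tip a piston, and leave everything else on the bench where it is.

Things in the scene. Friction and masses are not known exactly. Their poses are not given: they have to be found in the camera images.
- lane: Fixed feeder lane: two parallel steel guide rails on the bench, 14 mm high, 12 mm wide, 76 mm apart inside, no floor between them (bench goes through). Origin on the bench midway between the rails where their parallel part begins; +y points inward along the lane, x across it. Pistons enter along +y; home, their centres are at y = 189 mm (first), 117 mm and 45 mm.
- lane_mouth (a point): Middle of the lane's open mouth, on the bench, at y = -52 mm of the lane, same axes. From here the flared rail ends (14 mm high) narrow from 132 mm apart inside (153 mm over their outer tips) to 76 mm where the parallel part begins.
- lane_stop (a point): Foot of the middle of the end stop's face, on the bench, at y = 225 mm of the lane, same axes. The steel stop is 30 mm high; 22 mm behind its face stands a grey housing 160 mm wide (x), 100 mm deep and 88 mm high.
- piston_tall: Aluminium engine piston standing upright on its skirt: plain cylinder 72 mm in diameter, 70 mm tall (the tallest of the three), three fine ring grooves near the top, about 400 g; slides on the bench and does not tip if pushed low (below about 30 mm). Origin at the centre of its underside, z up its axis.
- piston_medium: Aluminium engine piston standing upright on its skirt: plain cylinder 72 mm in diameter, 56 mm tall (the medium one of the three), three fine ring grooves near the top, about 320 g; slides on the bench and does not tip if pushed low (below about 30 mm). Origin at the centre of its underside, z up its axis.
- piston_short: Aluminium engine piston standing upright on its skirt: plain cylinder 72 mm in diameter, 42 mm tall (the shortest of the three), three fine ring grooves near the top, about 250 g; slides on the bench and does not tip if pushed low (below about 30 mm). Origin at the centre of its underside, z up its axis.
- grease_can: Bystander, leave it where it is: small round tin, 42 mm in diameter, 62 mm tall. Origin at the centre of its underside; fits in an upright circle of radius 21 mm about it.
- vblock: Bystander, leave it where it is: steel V-block 34 x 28 mm, 36 mm high. Origin at the centre of its underside; fits in an upright circle of radius 23 mm about it.
- brass_weight: Bystander, leave it where it is: round brass weight with a knob, 38 mm in diameter, 50 mm tall. Origin at the centre of its underside; fits in an upright circle of radius 19 mm about it.
- hex_nut_block: Bystander, leave it where it is: dark steel hexagon with a round boss, 40 mm across its corners, 48 mm tall. Origin at the centre of its underside; fits in an upright circle of radius 20 mm about it.
- red_stone: Bystander, leave it where it is: red block 65 x 35 mm (x, y), 25 mm high, beside the lane. Origin at the centre of its underside; fits in an upright circle of radius 37 mm about it.
- machined_block: Bystander, leave it where it is: steel block 40 x 110 mm (x, y), 50 mm high, with three holes, beside the lane. Origin at the centre of its underside; fits in an upright circle of radius 59 mm about it.
- screwdriver: Bystander, leave it where it is: screwdriver with a blue handle lying near the right-hand front of the bench, about 200 mm long along its x axis.
Things that resemble listed ones, but are neither listed nor needed, are in the scene too. What is shaped like the piston_short but purple is not meant. What is shaped like the piston_tall but blue or turquoise is not meant.

How it is judged (in metres and radians):
On the way, in this order (a step that is already met when the one before it is completed fails the run):
1. the tallest piston is between the parallel rails while the other two are still outside (x of piston_tall in the frame of lane between -0.006 and 0.006 m and y of piston_tall in the frame of lane above 0.036 m and y of each of piston_medium, piston_short in the frame of lane below 0 m), for 0.1 s.
2. the medium piston has followed between the rails while the shortest is still outside (x of piston_tall in the frame of lane between -0.006 and 0.006 m and y of each of piston_tall, piston_medium in the frame of lane above 0.036 m and x of piston_medium in the frame of lane between -0.006 and 0.006 m and y of piston_short in the frame of lane below 0 m), for 0.1 s.
At the end, for the whole second after the job is handed in: All three pistons stand upright on the bench (tilt under 0.05 rad), at rest, between the rails (within 6 mm of the lane's centre line) in the order tallest, medium, shortest: the tallest within 4 mm of the end stop, the medium and the shortest within 5 and 6 mm of their places in a closed-up queue (x of piston_tall in the frame of lane between -0.006 and 0.006 m and y of piston_tall in the frame of lane above 0.185 m and angle between each of piston_tall, piston_medium, piston_short's own z axis and vertical below 0.05 rad and height (world z) of each of piston_tall, piston_medium, piston_short below 0.004 m and linear speed of each of piston_tall, piston_medium, piston_short below 0.01 m/s and x of piston_medium in the frame of lane between -0.006 and 0.006 m and y of piston_medium in the frame of lane above 0.112 m and x of piston_short in the frame of lane between -0.006 and 0.006 m and y of piston_short in the frame of lane above 0.039 m); the robot touches nothing.
It fails at once if a piston is lifted off the bench or tipped (underside centre more than 12 mm up, or tilt over 0.35 rad) (height (world z) of any of piston_tall, piston_medium, piston_short above 0.012 m or angle between any of piston_tall, piston_medium, piston_short's own z axis and vertical above 0.35 rad).
It fails at once if a bystander is moved by more than 20 mm (distance of any of grease_can, vblock, brass_weight, hex_nut_block, red_stone, machined_block, screwdriver from where it was at the start of the episode above 0.02 m).
It also fails if it takes over 67 s, if anything falls off the work surface, if the arm or the gripper's body presses on something with over 40 N, if the wrist force passes 120 N, or if a joint passes its speed limit or range.

ROBOT

A 6-joint arm with a two-finger parallel gripper is mounted at the origin on the work surface. World frame = base frame: x ahead of the robot, y to its left, z up, the work surface at z = 0. Lengths are in m, angles in degrees, forces in N, time in s.
With the tool pointing down it reaches from about 0.25 to 0.725 m from the base axis. Payload 9.7 kg.
Tool frame: the origin (TCP) lies at the very end of the fingers, on their centre line; the grasp point (between the pads) lies 19 mm behind it; z points along the fingers, y is the line along which they close (so a half turn about z gives the same grasp; the last joint's range is limited). The gripper opens to 85 mm and grips with 20 to 120 N. Pads are 22 mm wide; open, the fingers measure 114 mm over their backs; the gripper's body (76 mm by 85 mm) begins 54 mm behind the grasp point. The pads swing forward as they close: fully open they stand 13 mm farther back than shut.
Start: joints at [75.344, 4.979, 10.078, 95.1, 0, 90], TCP at [0.139, 0.532, 0.231] pointing down, gripper open.
Joint ranges: [-179.16, 179.16], [-48.56, 103.87], [-65.8, 70.77], [-126.05, 130.52], [-82.76, 87.17], [-180, 180]. Speed limits (degrees/s): [127.2, 127.2, 147.25, 180, 180, 180].

INTERFACE

Orientations are given as [roll, pitch, yaw] about the fixed x, y, z axes, in that order (R = Rz(yaw) Ry(pitch) Rx(roll)).
In Python, from workcell import bot, viewer, finder gives the robot as it stands. The module is installed in compiled form; this text tells all that it offers.
- The arm moves only by the shell command python3 -m inch 'ROWS' [FORCE]. ROWS is JSON, a list that holds one entry, the list of rows, each a list of 7 numbers: the opening in per cent of the stroke, from 0 (shut) to 100 (fully open), then the shift along the tool's x, y, z in mm, then the turn, a rotation vector about the tool's x, y, z in degrees. In form: [[[grip, tx, ty, tz, ax, ay, az], ...]]. A call has 1 to 8 rows; each row shifts and turns the commanded pose from where the row before left it, along the tool's axes as they then stand; what a row does not reach is not made up. A row lasts 1/8 s, in which the tool goes at most 62.5 mm and 10.7 degrees, less where a joint would pass 70% of its speed; a pose out of reach is approached as far as the arm can. A call with a gripper value outside its range is refused whole. The fingers move at their own pace and stop on an object; FORCE is the grip in N (left out, the last holds). Time passes only in rows, so rows that do not move let the fingers close. It gives the time, the measured TCP pose, the force, the opening and the grip force at its end, in the units of the state.
- bot.get_obs(): the state, without advancing time (a new reading comes with each control period).
- viewer.camera(name): name is "scene" or "top"; returns a dict with "pixels" (384x512x3 uint8, red, green, blue), "vfov" (degrees; the focal length in pixels is half the picture's height over the tangent of half this angle, whatever the lens; pixels are square), "cx", "cy" (the principal point, pixels), "R" (3x3) and "t" (3): a world point X has camera coordinates R X + t. Camera axes: x right, y down, z forward; pixel columns grow to the right and rows downward; lengths in m; the calibration is good to about 2 mm. A picture is of the moment at which its call begins. There is no depth.
- bot.job_done(): hands the job in; it is judged then, once.
Trained networks look in the newest picture that a camera, given by its name, has taken for a name from the list of things; names that differ only in an ending like _2 or _b are one class to them, and where a whole thing is asked for, a point or a joint stands for the part that bears it (a point fixed in the world has none). Each returns a list of dicts, best first, with "conf" (0 to 1); they miss things now and then, are a little off and sometimes report something else, mostly with a low value. They report only what shows in the picture. A call takes as long as a camera call. They do not tell look-alikes from the thing itself.
- finder.outline_of(camera, thing): "pixels" (384x512 bool, what is visible of it) and "extent" ([centre column, centre row, width, height] in pixels, round what is visible of it).
- finder.mark_of(camera, thing): "position" ([column, row] in pixels: a listed point, or the origin of a listed thing).
The state is a dict: "time": time; "q": joint angles; "qd": joint speeds; "joint_efforts": joint torques, N m; "ee_pos": TCP position; "tcp_rot": TCP orientation; "wrist_force": force on the tool from outside, world axes, zero at the start; "torque": the same for the moment, N m; "opening": finger opening in m; "grasp_force": force on a finger pad.
Only numpy, scipy, OpenCV 4.12 (cv2) and the standard library are available. Lean on these libraries where they do the work, as an engineer would, in place of code of your own. Each camera call takes 0.05 s, during which the arm holds its last target. There are 200 camera calls.

## Working session

There is one attempt and no reset: what is moved stays moved. The work goes in short steps, Python scripts to look and compute and a shell command to move; the robot and the scene stay as the last step left them, time stands still between calls to the robot, and variables do not carry over. Pictures are saved under pics/ and viewed, at most 10 in all, crops included, and the job is handed in when it is done.

```bash
mkdir -p pics; cat > h.py <<'E'
import numpy as np, cv2
from workcell import bot, viewer, finder
def cam(n):
    return viewer.camera(n)
def ray(c,u,v,z):
    f=c["pixels"].shape[0]/2/np.tan(np.radians(c["vfov"])/2)
    d=np.array([(u-c["cx"])/f,(v-c["cy"])/f,1]); R=np.array(c["R"]);t=np.array(c["t"])
    o=-R.T@t; w=R.T@d; return o+w*(z-o[2])/w[2]
def proj(c,X):
    f=c["pixels"].shape[0]/2/np.tan(np.radians(c["vfov"])/2)
    p=np.array(c["R"])@np.array(X)+np.array(c["t"]); return np.array([c["cx"]+f*p[0]/p[2],c["cy"]+f*p[1]/p[2]])
def save(n,im): cv2.imwrite("pics/"+n,np.ascontiguousarray(im[...,::-1]))
E
python3 - <<'E'
from h import *
np.set_printoptions(precision=3,suppress=True)
ims=[]
for n in ("top","scene"):
    c=cam(n); save(n+"0.png",cv2.resize(c["pixels"],(800,600)))
    print(n,c["vfov"],c["cx"],c["cy"],-np.array(c["R"]).T@np.array(c["t"]))
    for th in ["lane","lane_mouth","lane_stop","piston_tall","piston_medium","piston_short","grease_can","vblock","brass_weight","hex_nut_block","red_stone","machined_block","screwdriver"]:
        for m in finder.mark_of(n,th)[:4]:
            print(th,round(m["conf"],2),np.round(m["position"],1),ray(c,*m["position"],0)[:2])
print(bot.get_obs())
E
```

```text
top 51.08087554073699 260.1973997268477 186.05575734496483 [ 0.391 -0.086  1.228]
lane 0.6 [214.2 179.7] [0.574 0.048]
lane_stop 0.85 [138.5 177.9] [0.586 0.281]
piston_tall 0.91 [340.2 129.3] [ 0.724 -0.35 ]
piston_tall 0.78 [227.3 255. ] [0.344 0.011]
piston_tall 0.71 [265.3 145.3] [ 0.679 -0.113]
piston_tall 0.3 [226.9 141.5] [0.694 0.007]
piston_medium 0.56 [267.9 219. ] [ 0.449 -0.115]
piston_short 0.86 [362.5 158.9] [ 0.628 -0.414]
piston_short 0.85 [323.5 180.1] [ 0.564 -0.29 ]
grease_can 0.74 [303.5 140.7] [ 0.69  -0.233]
vblock 0.59 [311.1 214.5] [ 0.459 -0.247]
vblock 0.41 [303.5 141.5] [ 0.688 -0.233]
brass_weight 0.6 [229.3 215.4] [0.463 0.003]
brass_weight 0.25 [177.8 217.8] [0.46 0.16]
brass_weight 0.21 [384.2 229.8] [ 0.407 -0.467]
hex_nut_block 0.44 [226.5 141.6] [0.694 0.008]
red_stone 0.76 [177.1 219.8] [0.454 0.162]
machined_block 0.69 [180.  133.6] [0.723 0.153]
screwdriver 0.84 [385.9 228.9] [ 0.409 -0.472]
scene 47.89669829636973 256.61968669670824 192.07235251886178 [ 1.148 -0.653  0.829]
lane 0.95 [299.  196.4] [0.588 0.043]
lane_stop 0.59 [345.2 159.7] [0.577
[... 547 characters left out ...]
 ] [ 0.673 -0.239]
hex_nut_block 0.55 [313.3 228. ] [ 0.694 -0.02 ]
red_stone 0.7 [291.1 158.1] [0.454 0.156]
machined_block 0.92 [357.7 205. ] [0.724 0.132]
machined_block 0.52 [254.5 181.4] [ 0.454 -0.001]
screwdriver 0.94 [101.8 260. ] [ 0.403 -0.467]
{'time': 1.4, 'q': array([75.344,  4.979, 10.079, 95.099,  0.001, 90.   ]), 'qd': array([-0.016, -0.052,  0.034,  0.067, -0.049,  0.106]), 'joint_efforts': array([  0.004, -52.01 ,  46.486,   0.002,   0.   ,  -0.   ]), 'ee_pos': array([0.139, 0.532, 0.231]), 'tcp_rot': array([179.999,  -0.001, 165.344]), 'wrist_force': array([0.034, 0.884, 0.5  ]), 'torque': array([ 0.01 , -0.018, -0.04 ]), 'grasp_force': 0.0, 'opening': 0.08553451965114116}
```

View pics/top0.png

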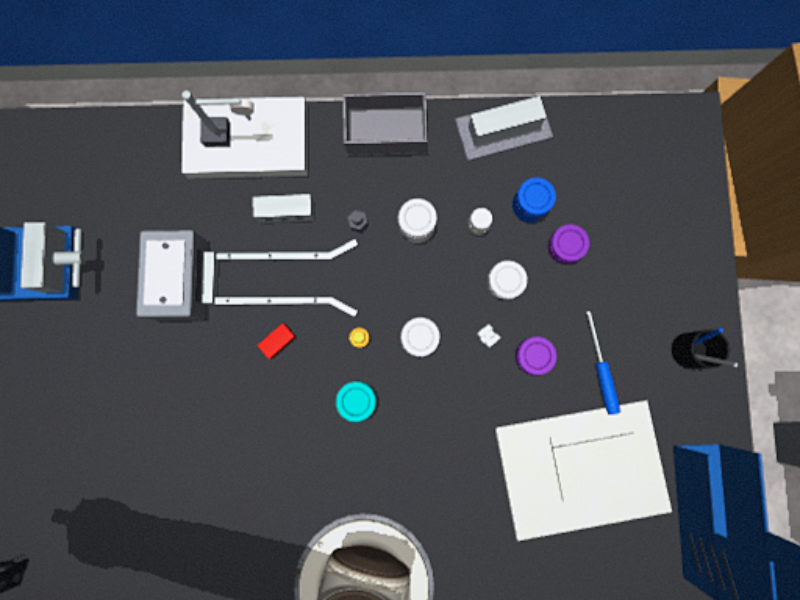

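View pics/scene0.png

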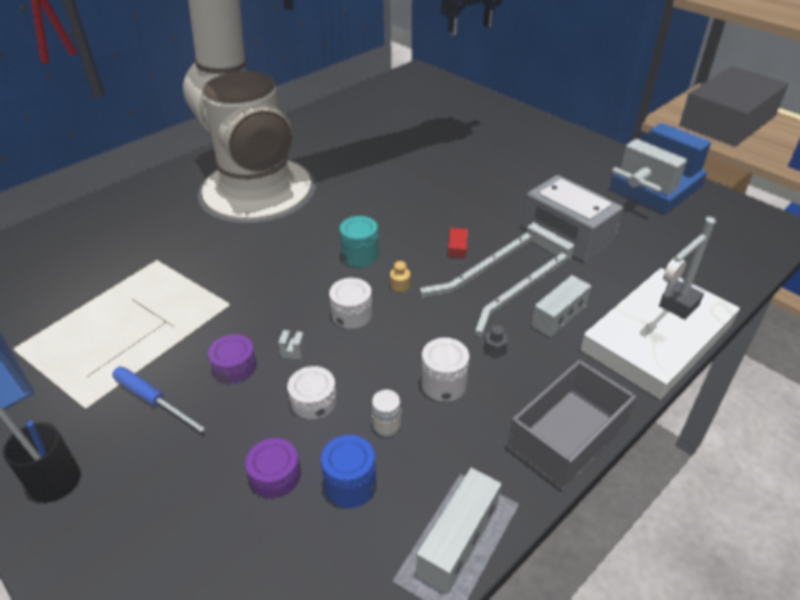

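The three white aluminium pistons are the targets; in 800-px top coordinates they are tall (417,218), medium (420,337) and short (508,280). The look-alikes are blue (535,199), turquoise (356,401), and purple (570,243) and (537,355). The lane runs left, with its mouth near (356,278). Next I'll take exact fits and one close crop.

```bash
cat >> h.py <<'E'
from scipy.optimize import minimize
H=dict(tall=.07,medium=.056,short=.042)
def cyl(c,x,y,h,r=.036):
    a=np.linspace(0,2*np.pi,60)
    P=[proj(c,[x+r*np.cos(b),y+r*np.sin(b),z]) for b in a for z in (0,h)]
    m=np.zeros((384*4,512*4),np.uint8)
    cv2.fillConvexPoly(m,cv2.convexHull((np.array(P)*4+1.5).astype(np.int32)),1)
    return cv2.resize(m.astype(np.float32),(512,384),interpolation=cv2.INTER_AREA)
def fit(c,n,th,guess):
    """fit upright cylinder to the outline closest to guess; returns xy, IoU"""
    h=H[th]; u=proj(c,[*guess,h/2]); best=None
    for t in H:
        for o in finder.outline_of(n,"piston_"+t):
            d=np.hypot(*(np.array(o["extent"][:2])-u))
            if d<15 and (best is None or d<best[0]-1): best=(d,o)
    if best is None: return None
    m=best[1]["pixels"].astype(np.float32)
    f=lambda p:np.abs(cyl(c,p[0],p[1],h)-m).sum()
    r=minimize(f,guess,method="Nelder-Mead",options=dict(initial_simplex=[guess,[guess[0]+.01,guess[1]],[guess[0],guess[1]+.01]],maxiter=60))
    k=cyl(c,*r.x,h); return r.x, float(np.minimum(k,m).sum()/np.maximum(k,m).sum())
def both(G):
    for n in ("top","scene"):
        c=cam(n)
        for t,g in G.items():
            r=fit(c,n,t,list(g)); print(n,t,None if r is None else (np.round(r[0],4),round(r[1],2)))
E
python3 - <<'E'
from h import *
both(dict(tall=(.68,-.115),medium=(.45,-.112),short=(.56,-.29)))
c=cam("top"); g=cv2.cvtColor(c["pixels"],cv2.COLOR_RGB2GRAY)
for r0,r1 in ((158,171),(185,199)):
    P=[]
    for u in range(142,206,2):
        col=g[r0:r1,u].astype(float); w=np.clip(col-110,0,None)
        if w.sum()>20: P.append(ray(c,u,r0+(w*np.arange(r1-r0)).sum()/w.sum(),.014)[:2])
    P=np.array(P); k=np.polyfit(P[:,1],P[:,0],1); print("rail x=",k, "res",np.std(P[:,0]-np.polyval(k,P[:,1])),"x at y.05,.25",np.polyval(k,[.05,.25]))
for p in ((330,256),(330,300),(355,242),(355,314),(215,262),(215,297)): print(p,ray(c,p[0]*.64,p[1]*.64,.014 if p[0]>300 else .03)[:2])
save("crop1.png",cv2.resize(c["pixels"][120:240,120:380],(780,360),interpolation=cv2.INTER_CUBIC))
E
```

```text
top tall (array([ 0.6808, -0.1182]), 0.9)
top medium (array([ 0.4557, -0.1166]), 0.96)
top short (array([ 0.5608, -0.2884]), 0.94)
scene tall (array([ 0.6818, -0.1197]), 0.95)
scene medium None
scene short (array([ 0.5642, -0.2902]), 0.93)
rail x= [0.01874632 0.62270003] res 0.00047873309067281145 x at y.05,.25 [0.62363735 0.62738661]
rail x= [0.01784779 0.53501737] res 0.0002028035656894222 x at y.05,.25 [0.53590976 0.53947932]
(330, 256) [0.62160141 0.05472051]
(330, 300) [0.53467027 0.05566276]
(355, 242) [0.64832121 0.00523182]
(355, 314) [0.50606681 0.00750514]
(215, 262) [0.61255854 0.27517943]
(215, 297) [0.54436005 0.27430795]
```

View pics/crop1.png

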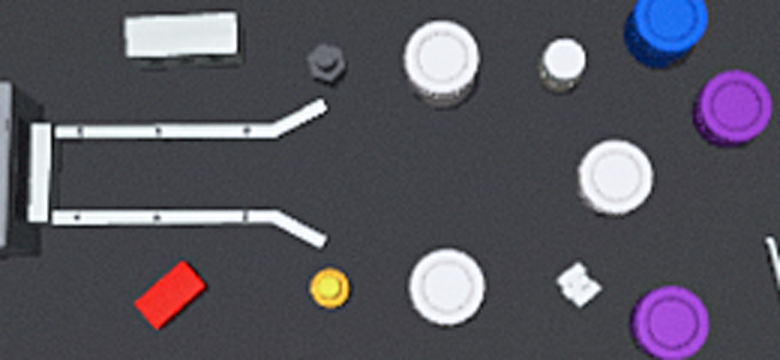

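The crop confirms it: the white tall piston with the long visible side is at (440,60), medium at (447,287), short at (615,177). The fits agree to about 2 mm, and the rails measure 88 mm centre to centre, as specified. The tall piston's outer side is at the edge of reach, so I'll straddle it with the open fingers and slide it sideways to the lane axis.

```bash
cat >> h.py <<'E'
from scipy.spatial.transform import Rotation as Ro
AX=lambda y:.5789+.0183*y   # lane centre line
def plan(x,y,z,yaw,n,grip):
    """n equal rows from the present pose to target, tool axes"""
    o=bot.get_obs(); p=np.array(o["ee_pos"]); R=Ro.from_euler("xyz",o["tcp_rot"],degrees=True)
    T=Ro.from_euler("xyz",[180,0,yaw],degrees=True); d=(np.array([x,y,z])-p)*1000/n; w=(R.inv()*T).as_rotvec(degrees=True)/n
    out=[]
    for i in range(n):
        out.append([grip]+list(np.round(R.inv().apply(d),1))+list(np.round(w,2))); R=R*Ro.from_rotvec(w,degrees=True)
    print("[["+",".join("["+",".join("%g"%(v+0) for v in r)+"]" for r in out)+"]]")
E
python3 -c "
from h import *
plan(.681,-.119,.14,89,16,100)"
```

```text
[[[100,-43.1,-30.8,5.7,0,0,4.77],[100,-45.5,-27.1,5.7,0,0,4.77],[100,-47.6,-23.2,5.7,0,0,4.77],[100,-49.3,-19.2,5.7,0,0,4.77],[100,-50.8,-15,5.7,0,0,4.77],[100,-51.8,-10.8,5.7,0,0,4.77],[100,-52.6,-6.4,5.7,0,0,4.77],[100,-52.9,-2,5.7,0,0,4.77],[100,-52.9,2.4,5.7,0,0,4.77],[100,-52.5,6.8,5.7,0,0,4.77],[100,-51.8,11.1,5.7,0,0,4.77],[100,-50.7,15.4,5.7,0,0,4.77],[100,-49.2,19.6,5.7,0,0,4.77],[100,-47.4,23.6,5.7,0,0,4.77],[100,-45.3,27.4,5.7,0,0,4.77],[100,-42.8,31.1,5.7,0,0,4.77]]]
```

```bash
python3 -m inch '[[[100,-43,-31,6,0,0,4.8],[100,-46,-27,6,0,0,4.8],[100,-48,-23,6,0,0,4.8],[100,-49,-19,6,0,0,4.8],[100,-51,-15,6,0,0,4.8],[100,-52,-11,6,0,0,4.8],[100,-53,-6,6,0,0,4.8],[100,-53,-2,6,0,0,4.8]]]'
python3 -m inch '[[[100,-53,2,5,0,0,4.8],[100,-53,7,5,0,0,4.8],[100,-52,11,5,0,0,4.8],[100,-51,15,5,0,0,4.8],[100,-49,20,5,0,0,4.8],[100,-47,24,5,0,0,4.8],[100,-45,27,5,0,0,4.8],[100,0,0,0,0,0,0]]]'
python3 -c "
from h import *
plan(.681,-.119,.14,89,1,100)"
```

```text
time: 3.45
ee_pos: [0.412, 0.2043, 0.1833]
tcp_rot: [180.0, 0.0, 126.8]
wrist_force: [0.6, -0.1, -0.0]
opening: 0.0855
grasp_force: 0.0
time: 4.45
ee_pos: [0.6476, -0.0836, 0.1459]
tcp_rot: [-179.9, -0.0, 93.1]
wrist_force: [0.5, -0.2, 0.5]
opening: 0.0853
grasp_force: 0.0
[[[100,-37.2,31.4,5.8,-0.14,0,4.1]]]
```

```bash
python3 -m inch '[[[100,-37,31.5,6,0,0,4.1],[100,0,0,0,0,0,0],[100,0,0,0,0,0,0]]]'
python3 -c "
from h import *
plan(.6815,-.119,.010,89,4,100)"
```

```text
time: 4.82
ee_pos: [0.6799, -0.1152, 0.1424]
tcp_rot: [-180.0, -0.0, 89.3]
wrist_force: [-1.0, -0.2, -0.6]
opening: 0.0851
grasp_force: 0.0
[[[100,-1,0.4,33.1,-0.01,0,0.08],[100,-0.9,0.4,33.1,-0.01,0,0.08],[100,-0.9,0.4,33.1,-0.01,0,0.08],[100,-0.9,0.4,33.1,-0.01,0,0.08]]]
```

```bash
python3 -m inch '[[[100,-2,0.5,33,0,0,0],[100,-2,0.5,33,0,0,0],[100,0,0.5,33,0,0,0],[100,0,0,31,0,0,0],[100,0,0,0,0,0,0]]]'
python3 - <<'E'
from h import *
c=cam("scene"); save("down1.png",cv2.resize(c["pixels"][140:300,180:380],(800,640))[:600])
print(bot.get_obs()["ee_pos"])
E
```

```text
time: 5.45
ee_pos: [0.6798, -0.1185, 0.0107]
tcp_rot: [-179.8, -0.0, 89.3]
wrist_force: [-0.0, 0.2, 1.0]
opening: 0.0854
grasp_force: 0.0
[ 0.68104316 -0.11892869  0.01284413]
```

View pics/down1.png

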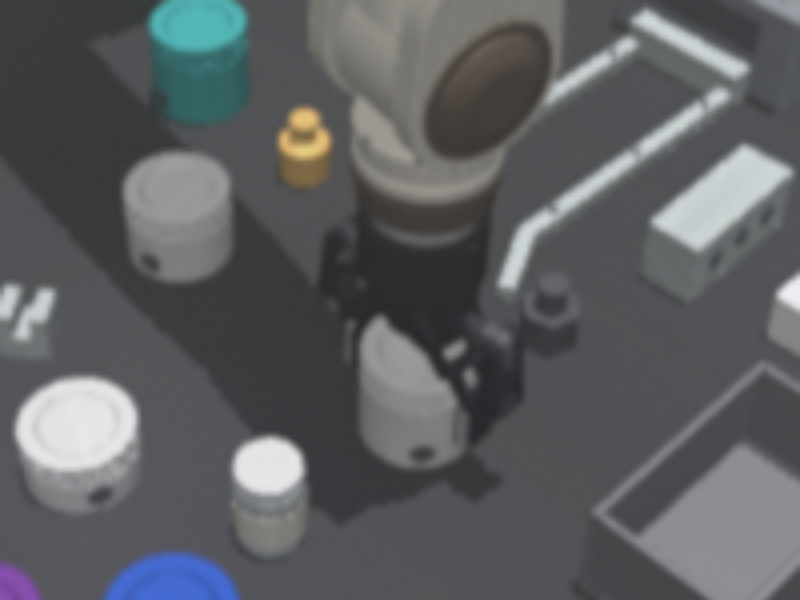

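Both fingers straddle the tall piston (at (415,390) in the crop), with no force. I'll slide it in −x, slowly.

```bash
python3 -m inch '[[[100,0,-6,2,0,0,0],[100,0,-12,2,0,0,0],[100,0,-14,0,0,0,0],[100,0,-14,0,0,0,0],[100,0,-14,0,0,0,0],[100,0,-14,0,0,0,0],[100,0,-14,0,0,0,0],[100,0,-12,0,0,0,0]]]'
python3 -m inch '[[[100,0,-8,0,0,0,0],[100,0,-3,0,0,0,0],[100,0,0,0,0,0,0]]]'
python3 - <<'E'
from h import *
print(bot.get_obs()["ee_pos"])
both(dict(tall=(.577,-.119)))
E
```

```text
time: 6.5
ee_pos: [0.5829, -0.1187, 0.0108]
tcp_rot: [179.7, 0.0, 89.3]
wrist_force: [4.7, -0.2, 3.8]
opening: 0.0851
grasp_force: 2.0
time: 6.88
ee_pos: [0.5715, -0.1186, 0.0095]
tcp_rot: [179.9, 0.0, 89.2]
wrist_force: [3.6, 0.0, 5.3]
opening: 0.0857
grasp_force: 0.0
[ 0.57153269 -0.1185796   0.00945953]
top tall None
scene tall (array([ 0.5782, -0.1237]), 0.59)
```

```bash
python3 -m inch '[[[100,0,3,-10,0,0,0],[100,0,0,-40,0,0,0],[100,0,0,-45,0,0,0],[30,-35,0,-5,0,0,0],[30,-35,0,0,0,0,0.2],[30,-5,0,0,0,0,0],[30,0,0,0,0,0,0]]]'
python3 - <<'E'
from h import *
both(dict(tall=(.577,-.119)))
both(dict(short=(.561,-.29)))
plan(.5757,-.195,.012,89,4,30)
E
```

```text
time: 8.15
ee_pos: [0.5723, -0.1934, 0.108]
tcp_rot: [-179.9, -0.0, 89.0]
wrist_force: [0.5, 0.1, -0.0]
opening: 0.0254
grasp_force: 0.0
top tall (array([ 0.5783, -0.1156]), 0.75)
scene tall (array([ 0.5789, -0.1202]), 0.91)
top short None
scene short (array([ 0.5618, -0.2895]), 0.91)
[[[30,-0.4,0.7,24.1,0,0,0.01],[30,-0.4,0.7,24.1,0,0,0.01],[30,-0.4,0.7,24.1,0,0,0.01],[30,-0.4,0.7,24.1,0,0,0.01]]]
```

```bash
python3 -m inch '[[[30,0,1,24,0,0,0],[30,0,1,24,0,0,0],[30,0,1,24,0,0,0],[30,0,1,22,0,0,0],[30,0,0,0,0,0,0],[30,10,0,0,0,0,0],[30,12,0,0,0,0,0],[30,12,0,0,0,0,0]]]'
python3 -m inch '[[[30,12,0,0,0,0,0],[30,12,0,0,0,0,0],[30,12,0,0,0,0,0],[30,12,0,0,0,0,0],[30,12,0,0,0,0,0],[30,8,0,0,0,0,0],[30,4,0,0,0,0,0],[30,0,0,0,0,0,0]]]'
python3 - <<'E'
from h import *
both(dict(tall=(.578,-.043)))
o=bot.get_obs(); p=o["ee_pos"];print(p,AX(p[1])-p[0])
E
```

```text
time: 9.95
ee_pos: [0.5778, -0.1588, 0.0152]
tcp_rot: [179.9, 0.0, 89.1]
wrist_force: [-0.6, -2.1, 0.7]
opening: 0.0253
grasp_force: 0.2
time: 10.95
ee_pos: [0.5785, -0.0871, 0.0141]
tcp_rot: [-180.0, -0.0, 89.1]
wrist_force: [0.7, 0.6, -0.7]
opening: 0.0254
grasp_force: 0.0
top tall None
scene tall (array([ 0.5814, -0.0412]), 0.41)
[ 0.57851143 -0.08765477  0.01422898] -0.0012155172773714584
```

```bash
python3 -m inch '[[[30,8,-0.5,0,0,0,0],[30,12,-0.7,0,0,0,0],[30,12,0,0,0,0,0],[30,12,0,0,0,0,0],[30,14,0,0,0,0,0],[30,14,0,0,0,0,0],[30,14,0,0,0,0,0],[30,14,0,0,0,0,0]]]'
python3 -c "
from h import *
o=bot.get_obs(); p=o['ee_pos'];print(p,AX(p[1])-p[0],o['wrist_force'])"
```

```text
time: 12.35
ee_pos: [0.579, 0.0134, 0.0143]
tcp_rot: [-180.0, 0.0, 89.0]
wrist_force: [-0.1, -2.2, 1.0]
opening: 0.0259
grasp_force: 0.1
[0.57899684 0.01341748 0.01428383] 0.00014869933493821819 [-0.09375442 -2.17896643  1.01683165]
```

```bash
python3 -m inch '[[[30,14,0,0,0,0,0],[30,14,0,0,0,0,0],[30,14,0,0,0,0,0],[30,14,0,0,0,0,0],[30,14,0,0,0,0,0],[30,14,0,0,0,0,0],[30,14,0,0,0,0,0],[30,14,0,0,0,0,0]]]'
python3 -m inch '[[[30,14,0,0,0,0,0],[30,14,0,0,0,0,0],[30,10,0,0,0,0,0],[30,6,0,0,0,0,0],[30,4,0,0,0,0,0],[30,3,0,0,0,0,0]]]'
```

```text
time: 13.35
ee_pos: [0.5809, 0.1253, 0.0143]
tcp_rot: [-180.0, 0.0, 89.0]
wrist_force: [0.7, -3.7, 1.2]
opening: 0.0259
grasp_force: 0.1
time: 14.1
ee_pos: [0.5818, 0.1754, 0.0143]
tcp_rot: [-180.0, 0.0, 89.0]
wrist_force: [-1.0, -2.1, 0.5]
opening: 0.0257
grasp_force: 0.0
```

```bash
python3 -m inch '[[[30,3,0,0,0,0,0],[30,2,0,0,0,0,0]]]'
python3 -m inch '[[[30,2,0,0,0,0,0],[30,2,0,0,0,0,0]]]'
```

```text
time: 14.35
ee_pos: [0.5818, 0.1804, 0.0143]
tcp_rot: [180.0, 0.0, 89.0]
wrist_force: [0.1, -2.3, 0.4]
opening: 0.0253
grasp_force: 0.0
time: 14.6
ee_pos: [0.5819, 0.1845, 0.0143]
tcp_rot: [180.0, 0.0, 89.0]
wrist_force: [0.4, -2.6, 0.9]
opening: 0.0252
grasp_force: 0.0
```

```bash
python3 -m inch '[[[30,3,0,0,0,0,0],[30,2,0,0,0,0,0]]]' | grep -E "ee_pos|wrist"
python3 -m inch '[[[30,2,0,0,0,0,0],[30,2,0,0,0,0,0]]]'| grep -E "ee_pos|wrist"
python3 -m inch '[[[30,2,0,0,0,0,0]]]'| grep -E "ee_pos|wrist"
```

```text
ee_pos: [0.582, 0.1896, 0.0143]
wrist_force: [0.3, -3.3, 1.2]
ee_pos: [0.582, 0.1936, 0.0143]
wrist_force: [-0.6, -2.7, 1.2]
ee_pos: [0.5821, 0.1955, 0.0143]
wrist_force: [-1.5, -1.9, 0.7]
```

```bash
python3 -m inch '[[[30,2,0,0,0,0,0]]]' | grep -E "ee_pos|wrist"
python3 -m inch '[[[30,2,0,0,0,0,0]]]'| grep -E "ee_pos|wrist"
python3 -c "
from h import *
both(dict(tall=(.583,.241)))"
```

```text
ee_pos: [0.5821, 0.1976, 0.0143]
wrist_force: [-0.3, -3.2, 0.1]
ee_pos: [0.5822, 0.1984, 0.0145]
wrist_force: [-0.9, -15.4, 6.5]
top tall None
scene tall (array([0.5823, 0.2435]), 0.26)
```

```bash
python3 -m inch '[[[30,-10,0,-2,0,0,0],[30,-15,0,-15,0,0,0],[30,-20,0,-40,0,0,0],[60,-40,-15,-50,0,0,0],[100,-50,-25,0,0,0,0],[100,-50,-25,0,0,0,0],[100,-50,-25,0,0,0,0],[100,-45,-25,0,0,0,0]]]'
python3 - <<'E'
from h import *
both(dict(tall=(.583,.241),medium=(.4557,-.1166)))
plan(.4557,-.1166,.11,89,1,100)
E
```

```text
time: 16.88
ee_pos: [0.4622, -0.0785, 0.1201]
tcp_rot: [179.9, 0.0, 89.0]
wrist_force: [1.0, -0.1, -0.3]
opening: 0.0851
grasp_force: 0.0
top tall (array([0.5811, 0.2419]), 0.95)
top medium None
scene tall (array([0.5838, 0.2393]), 0.93)
scene medium (array([ 0.4599, -0.12  ]), 0.94)
[[[100,-40.5,-7,8.7,-0.02,0,0.09]]]
```

```bash
python3 -m inch '[[[100,-39,-5,8,0,0,0],[100,0,0,0,0,0,0],[100,0,0,0,0,0,0]]]'
python3 -c "
from h import *
plan(.4575,-.118,.011,89,3,100)"
```

```text
time: 17.95
ee_pos: [0.4576, -0.1153, 0.1109]
tcp_rot: [-180.0, -0.0, 89.0]
wrist_force: [1.2, 0.6, -0.5]
opening: 0.0854
grasp_force: 0.0
[[[100,-0.9,0,33.3,0,-0.01,0.01],[100,-0.9,0,33.3,0,-0.01,0.01],[100,-0.9,0,33.3,0,-0.01,0.01]]]
```

```bash
python3 -m inch '[[[100,-1,0,30,0,0,0],[100,-1,0,25,0,0,0],[100,-1,0,20,0,0,0],[100,0,0,15,0,0,0],[100,0,0,10,0,0,0],[100,0,0,0,0,0,0]]]'
```

```text
time: 18.7
ee_pos: [0.4574, -0.1183, 0.0105]
tcp_rot: [-180.0, -0.0, 89.1]
wrist_force: [-0.3, 0.3, 0.3]
opening: 0.0852
grasp_force: 0.0
```

```bash
python3 -m inch '[[[100,0,6,0,0,0,0],[100,0,10,0,0,0,0],[100,0,14,0,0,0,0],[100,0,15,0,0,0,0],[100,0,15,0,0,0,0],[100,0,15,0,0,0,0],[100,0,15,0,0,0,0],[100,0,15,0,0,0,0]]]'
python3 -m inch '[[[100,0,12,0,0,0,0],[100,0,6,0,0,0,0],[100,0,2,0,0,0,0],[100,0,0,0,0,0,0]]]'
```

```text
time: 19.7
ee_pos: [0.5636, -0.1203, 0.0106]
tcp_rot: [-180.0, -0.0, 89.0]
wrist_force: [-3.7, 0.1, 3.1]
opening: 0.0854
grasp_force: 1.6
time: 20.2
ee_pos: [0.5827, -0.1206, 0.0108]
tcp_rot: [180.0, 0.0, 89.0]
wrist_force: [0.3, 0.4, 0.3]
opening: 0.085
grasp_force: 0.0
```

```bash
python3 -m inch '[[[100,0,-3,-10,0,0,0],[100,0,0,-35,0,0,0],[100,0,0,-45,0,0,0],[30,-38,-3,-5,0,0,0],[30,-38,0,0,0,0,0],[30,0,0,0,0,0,0],[30,0,0,0,0,0,0]]]'
python3 - <<'E'
from h import *
both(dict(medium=(.576,-.119),short=(.561,-.29)))
plan(.5762,-.195,.013,89,4,30)
E
```

```text
time: 21.08
ee_pos: [0.5751, -0.1963, 0.1063]
tcp_rot: [180.0, -0.0, 89.0]
wrist_force: [0.0, -0.8, 0.6]
opening: 0.0256
grasp_force: 0.0
top medium (array([ 0.5754, -0.1167]), 0.77)
top short None
scene medium (array([ 0.5767, -0.1212]), 0.95)
scene short (array([ 0.5637, -0.2897]), 0.95)
[[[30,0.4,0.2,23.2,0,0,0.01],[30,0.4,0.2,23.2,0,0,0.01],[30,0.4,0.2,23.2,0,0,0.01],[30,0.4,0.2,23.2,0,0,0.01]]]
```

```bash
python3 -m inch '[[[30,0,0.3,24,0,0,0],[30,0,0.3,24,0,0,0],[30,0,0,24,0,0,0],[30,0,0,21,0,0,0],[30,8,0,0,0,0,0],[30,12,0,0,0,0,0],[30,12,0,0,0,0,0],[30,12,0,0,0,0,0]]]'
python3 -m inch '[[[30,12,0,0,0,0,0],[30,12,0,0,0,0,0],[30,12,0,0,0,0,0],[30,12,0,0,0,0,0],[30,12,0,0,0,0,0],[30,12,0,0,0,0,0]]]'
python3 -c "
from h import *
o=bot.get_obs(); p=o['ee_pos'];print(p,AX(p[1])-p[0],o['wrist_force'])"
```

```text
time: 22.78
ee_pos: [0.5772, -0.152, 0.0139]
tcp_rot: [179.9, 0.1, 89.1]
wrist_force: [-0.1, -3.2, 1.6]
opening: 0.0256
grasp_force: 1.6
time: 23.52
ee_pos: [0.5778, -0.0798, 0.0128]
tcp_rot: [-180.0, 0.0, 89.0]
wrist_force: [0.4, -2.9, 3.3]
opening: 0.0256
grasp_force: 1.6
[ 0.57777492 -0.0797766   0.01275108] -0.0003348337873273488 [ 0.35764998 -2.93019913  3.34946611]
```

```bash
python3 -m inch '[[[30,14,0,0,0,0,0],[30,14,0,0,0,0,0],[30,14,0,0,0,0,0],[30,14,0,0,0,0,0],[30,14,0,0,0,0,0],[30,14,0,0,0,0,0],[30,14,0,0,0,0,0],[30,14,0,0,0,0,0]]]'|grep -E "ee_p|wrist"
python3 -m inch '[[[30,14,0,0,0,0,0],[30,14,0,0,0,0,0],[30,14,0,0,0,0,0],[30,14,0,0,0,0,0],[30,10,0,0,0,0,0],[30,6,0,0,0,0,0],[30,4,0,0,0,0,0],[30,3,0,0,0,0,0]]]'|grep -E "ee_p|wrist"
```

```text
ee_pos: [0.5797, 0.0324, 0.0128]
wrist_force: [0.3, -2.8, 2.2]
ee_pos: [0.581, 0.1104, 0.0127]
wrist_force: [-0.4, -2.5, 2.1]
```

```bash
python3 -m inch '[[[30,3,0,0,0,0,0],[30,3,0,0,0,0,0],[30,3,0,0,0,0,0]]]' | grep -E "ee_pos|wrist"
python3 -m inch '[[[30,2,0,0,0,0,0],[30,2,0,0,0,0,0]]]'| grep -E "ee_pos|wrist"
python3 -m inch '[[[30,2,0,0,0,0,0]]]'| grep -E "ee_pos|wrist"
```

```text
ee_pos: [0.5811, 0.1195, 0.0128]
wrist_force: [-0.6, -2.6, 1.2]
ee_pos: [0.5812, 0.1235, 0.0128]
wrist_force: [0.0, -1.6, 0.8]
ee_pos: [0.5812, 0.1256, 0.0128]
wrist_force: [0.6, -2.4, 0.9]
```

```bash
python3 -m inch '[[[30,2,0,0,0,0,0]]]' | grep -E "ee_pos|wrist"
python3 -m inch '[[[30,1,0,0,0,0,0]]]'| grep -E "ee_pos|wrist"
```

```text
ee_pos: [0.5812, 0.1264, 0.0128]
wrist_force: [0.4, -14.0, 2.8]
ee_pos: [0.5812, 0.1265, 0.0128]
wrist_force: [-1.2, -17.1, 4.1]
```

```bash
python3 -m inch '[[[30,-10,0,-2,0,0,0],[30,-20,0,-20,0,0,0],[30,-40,0,-40,0,0,0],[30,-55,0,-35,0,0,0],[30,-55,0,0,0,0,0],[30,-55,0,0,0,0,0.6],[30,-55,0,0,0,0,0.6],[30,-55,0,0,0,0,0.6]]]'|grep ee_p
python3 -m inch '[[[30,-55,-3,0,0,0,0.6],[30,-50,-5,0,0,0,0],[30,-26,-4,0,0,0,0],[30,0,0,0,0,0,0],[30,0,0,0,0,0,0]]]'|grep -E "ee_p|rot"
python3 - <<'E'
from h import *
both(dict(tall=(.583,.241),medium=(.582,.17),short=(.5625,-.2895)))
plan(.5587,-.3545,.013,86.6,4,30)
E
```

```text
ee_pos: [0.5735, -0.2168, 0.1102]
ee_pos: [0.5547, -0.3443, 0.1092]
tcp_rot: [180.0, -0.0, 86.6]
top tall (array([0.582 , 0.2428]), 0.89)
top medium (array([0.5813, 0.1703]), 0.96)
top short (array([ 0.5615, -0.2881]), 0.91)
scene tall (array([0.5848, 0.2421]), 0.76)
scene medium (array([0.5842, 0.1662]), 0.94)
scene short (array([ 0.5633, -0.29  ]), 0.95)
[[[30,-2.5,1.1,23.8,0,0,0.01],[30,-2.5,1.1,23.8,0,0,0.01],[30,-2.5,1.1,23.8,0,0,0.01],[30,-2.5,1.1,23.8,0,0,0.01]]]
```

```bash
python3 -m inch '[[[30,-4,1,24,0,0,0],[30,-4,1,24,0,0,0],[30,-4,1,24,0,0,0],[30,0,1,23,0,0,0],[30,0,0,0,0,0,0]]]'|grep -E "ee_p|wr"
python3 -m inch '[[[30,10,0,0,0,0,0],[30,10,0,0,0,0,0],[30,12,0,0,0,0,0],[30,12,0,0,0,0,0],[30,12,0,0,0,0,0],[30,12,0,0,0,0,0],[30,12,0,0,0,0,0],[30,12,0,0,0,0,0]]]'|grep -E "ee_p|wr"
python3 -m inch '[[[30,14,0,0,0,0,0],[30,14,0,0,0,0,0],[30,14,0,0,0,0,0],[30,14,0,0,0,0,0],[30,14,0,0,0,0,0],[30,14,0,0,0,0,0],[30,14,0,0,0,0,0],[30,10,0,0,0,0,0]]]'|grep -E "ee_p|wr"
python3 - <<'E'
from h import *
o=bot.get_obs(); p=o['ee_pos'];print(p,AX(p[1])-p[0],o['wrist_force'])
both(dict(short=(.573,-.1)))
E
```

```text
ee_pos: [0.557, -0.3559, 0.0113]
wrist_force: [0.2, 0.4, 0.1]
ee_pos: [0.5635, -0.264, 0.0134]
wrist_force: [-0.9, -3.3, 1.8]
ee_pos: [0.5698, -0.1559, 0.0133]
wrist_force: [-0.1, -1.6, 2.2]
[ 0.56977761 -0.15593788  0.01331196] 0.006268727687001374 [-0.13464582 -1.56257222  2.16654073]
top short (array([ 0.5598, -0.0893]), 0.03)
scene short (array([ 0.5726, -0.1104]), 0.46)
```

```bash
python3 -m inch '[[[30,12,0.6,0,0,0,0],[30,12,0.6,0,0,0,0],[30,12,0.5,0,0,0,0],[30,12,0.5,0,0,0,0],[30,12,0.5,0,0,0,-0.6],[30,12,0.8,0,0,0,-0.6],[30,10,0.8,0,0,0,-0.6],[30,8,0.5,0,0,0,-0.6]]]'|grep -E "ee_p|wr"
python3 - <<'E'
from h import *
o=bot.get_obs(); p=o['ee_pos'];print(p,AX(p[1])-p[0],o['wrist_force'],o['tcp_rot'])
both(dict(short=(.578,-.02)))
E
```

```text
ee_pos: [0.5793, -0.0666, 0.0134]
wrist_force: [0.0, -1.3, -0.4]
[ 0.57934443 -0.06662297  0.01335925] -0.0016636321153898903 [ 0.04451142 -1.26775308 -0.4290002 ] [1.79998964e+02 9.29317417e-04 8.90959103e+01]
top short None
scene short (array([ 0.5801, -0.0221]), 0.36)
```

```bash
python3 -m inch '[[[30,8,-0.5,0,0,0,0],[30,12,-0.6,0,0,0,0],[30,12,-0.5,0,0,0,0],[30,12,0,0,0,0,0],[30,12,0,0,0,0,0],[30,12,0,0,0,0,0],[30,12,0,0,0,0,0],[30,10,0,0,0,0,0]]]'|grep -E "ee_p|wr"
python3 -m inch '[[[30,8,0,0,0,0,0],[30,6,0,0,0,0,0],[30,5,0,0,0,0,0],[30,3,0,0,0,0,0],[30,3,0,0,0,0,0]]]'|grep -E "ee_p|wr"
```

```text
ee_pos: [0.5792, 0.0235, 0.0134]
wrist_force: [0.4, -1.2, -0.0]
ee_pos: [0.5796, 0.0478, 0.0134]
wrist_force: [-0.1, -1.6, 0.4]
```

```bash
python3 -m inch '[[[30,2,0,0,0,0,0],[30,2,0,0,0,0,0]]]'|grep -E "ee_p|wr"
python3 -m inch '[[[30,2,0,0,0,0,0]]]'|grep -E "ee_p|wr"
python3 -m inch '[[[30,2,0,0,0,0,0]]]'|grep -E "ee_p|wr"
```

```text
ee_pos: [0.5797, 0.0517, 0.0134]
wrist_force: [-0.2, -1.5, 0.4]
ee_pos: [0.5797, 0.0538, 0.0133]
wrist_force: [-0.2, -2.6, 0.4]
ee_pos: [0.5797, 0.0546, 0.0134]
wrist_force: [-0.6, -13.9, 2.2]
```

Contact force appears at exactly the closed-up position. One small firm press, then retreat and check.

```bash
python3 -m inch '[[[30,1.5,0,0,0,0,0],[30,0,0,0,0,0,0]]]'|grep -E "ee_p|wr"
python3 -m inch '[[[30,-8,0,0,0,0,0],[30,-20,0,-15,0,0,0],[30,-40,0,-40,0,0,0],[30,-55,0,-45,0,0,0],[30,-55,0,0,0,0,0],[30,-55,0,0,0,0,0],[30,0,0,0,0,0,0],[30,0,0,0,0,0,0]]]'
python3 - <<'E'
from h import *
both(dict(tall=(.583,.241),medium=(.582,.169),short=(.581,.098)))
c=cam("top"); save("end.png",cv2.resize(c["pixels"][100:260,100:400],(800,427)))
E
```

```text
ee_pos: [0.5796, 0.0547, 0.0134]
wrist_force: [-0.4, -16.3, 2.5]
time: 36.95
ee_pos: [0.5758, -0.1696, 0.1086]
tcp_rot: [180.0, -0.0, 89.0]
wrist_force: [-0.2, 0.5, -0.1]
opening: 0.0254
grasp_force: 0.0
top tall (array([0.5811, 0.2421]), 0.91)
top medium (array([0.5808, 0.1696]), 0.94)
top short (array([0.579 , 0.0983]), 0.95)
scene tall (array([0.5845, 0.2408]), 0.75)
scene medium (array([0.5818, 0.1687]), 0.81)
scene short (array([0.5815, 0.0968]), 0.9)
```

View pics/end.png

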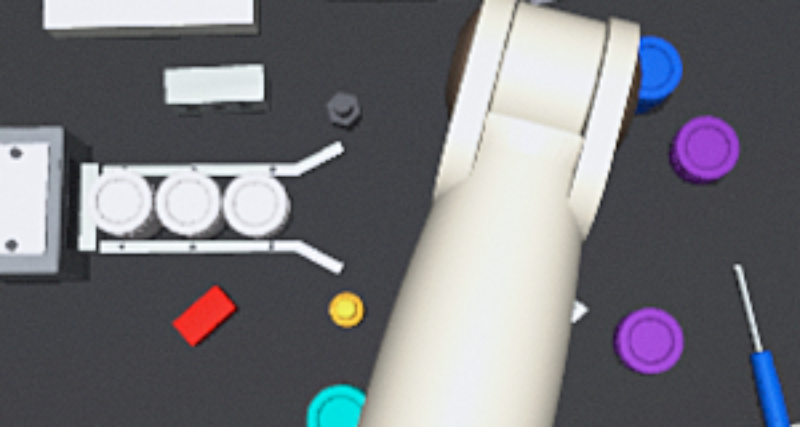

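The crop shows the three pistons closed up against the stop at (122,203), (188,203) and (256,205). The bystanders I can see are undisturbed, and the gripper is clear.

```bash
python3 -c "
from workcell import bot
print(bot.job_done())"
```

```text
the job is handed in; nothing more can be done
None
```

The job is handed in: the tall, medium and short pistons stand in that order, closed up against the end stop, and hand-in returned no verdict.

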